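# Zero the gauge shoe on the board and back off three clicks

### The arm

A 6-joint arm with a two-finger parallel gripper is mounted at the origin on the work surface. World frame = base frame: x ahead of the robot, y to its left, z up, the work surface at z = 0. Lengths are in m, angles in degrees, forces in N, time in s.
With the tool pointing down it reaches from about 0.4 to 0.825 m from the base axis. Payload 7 kg.
Tool frame: the origin (TCP) lies midway between the tips of the shut fingers; the grasp point (between the pads) lies 19 mm behind it; z points along the fingers, y is the line along which they close (so a half turn about z gives the same grasp; the last joint's range is limited). The gripper opens to 88 mm and grips with 3 to 60 N. Pads are 19 mm wide; open, the fingers measure 130 mm over their backs; the gripper's body (78 mm by 193 mm) begins 47 mm behind the grasp point.
Start: joints at [-53.222, 20.546, 0.682, 0, -70.136, -16.507], TCP at [0.234, -0.633, 0.227] pointing down, gripper open.
Joint ranges: [-176.03, 176.03], [-82.01, 121.73], [-58.28, 71.71], [-173.87, 95.51], [-174.79, -0.11], [-173.66, 173.66]. Speed limits (degrees/s): [136.94, 136.94, 172.46, 180, 180, 180].

### API

Orientations are given as [roll, pitch, yaw] about the fixed x, y, z axes, in that order (R = Rz(yaw) Ry(pitch) Rx(roll)).
In Python, from plant import telemetry, viewer, workorder gives the robot as it stands. The module is installed in compiled form; this text tells all that it offers.
- The arm moves only by the tool carry_out, never from a script. Its argument "rows" is a list of rows, each a list of 6 numbers: the shift along the tool's x, y, z in m, then the turn, a rotation vector about the tool's x, y, z in rad. In form: [[tx, ty, tz, ax, ay, az], ...]. A call has 1 to 8 rows; each row is the pose to reach, as a shift and turn from the pose commanded when the call began, along the tool's axes at that moment; what a row does not reach only later rows make up. A row lasts 1/8 s, in which the tool goes at most 62.5 mm and 10.7 degrees, less where a joint would pass 70% of its speed; a pose out of reach is approached as far as the arm can. A call with a gripper value outside its range is refused whole. "grip" is the gripper's target within -1 to 1 (fully open at 1, half-way at 0, shut at -1), set as the call begins (left out, the last holds). The fingers move at their own pace and stop on an object; the grip force is fixed at half the most. Time passes only in rows, so rows that repeat a pose let the fingers close. It gives the time, the measured TCP pose, the force, the opening and the grip force at its end, in the units of the state.
- telemetry.get_obs(): the state, without advancing time (a new reading comes with each control period).
- viewer.snapshot(name): name is "scene" or "side" or "wrist"; returns the picture (384x512x3 uint8, red, green, blue); there is no depth.
- viewer.camera_info(name): a dict with "intrinsics" (3x3 intrinsics, pixels), "extrinsics" (4x4, takes a point from camera to world coordinates); the wrist camera has in their place "tool_from_camera" (4x4, takes a point from camera to tool coordinates, whose origin is the TCP and whose axes are the flange's). Camera axes: x right, y down, z forward; pixel columns grow to the right and rows downward; lengths in m; the calibration is good to about 2 mm. A picture is of the moment at which its call begins: read the wrist's pose just before it. camera_info takes no time and is no camera call.
- workorder.close_job(): hands the job in; it is judged then, once.
The state is a dict: "clock": time; "joint_pos": joint angles; "qvel": joint speeds; "tau": joint torques, N m; "tool_pos": TCP position; "orientation": TCP orientation; "force": force on the tool from outside, world axes, zero at the start; "moment": the same for the moment, N m; "opening": finger opening in m; "gripper_force": force on a finger pad.
Only numpy, scipy, OpenCV 4.12 (cv2) and the standard library are available. Lean on these libraries where they do the work, as an engineer would, in place of code of your own. Each camera call takes 0.05 s, during which the arm holds its last target. There are 200 camera calls.

### The job

Set the sanding gauge for the plywood board lying under its shoe: turn the black dial clockwise, by feel, until the shoe just bears on the board (gently: never more than 25 N on the board). Then turn the dial back exactly three clicks, so that the shoe rests three clicks clear of the board, and let go; leave the boards, the sanding block and the push stick where they are.

Things in the scene. Friction and masses are not known exactly. Their poses are not given: they have to be found in the camera images.
- dial_grip (a point): Centre of the grip bar of the black click dial on top of the red gauge, on the dial's vertical axis. The bar is 56 mm long (point's x axis; white mark on its -x half), 14 mm thick (y), and stands 34 mm tall on a 62 mm disc: this point is 24 mm above the disc, 10 mm below the bar's top, about 201 mm above the bench. Its yaw is the dial's.
- dial: The same dial; origin under its disc, x along the bar. Clockwise from above lowers the shoe. It clicks every 18 degrees (20 a turn, 3 mm of shoe a click); 0.08 N m carries it over each, and let go between two it springs to the nearer. It starts at rest on a click, 1 to 5 clicks below its top stop. Once the shoe bears, each 0.1 N m more on the dial adds 10 N on the board.
- gauge: Red C-shaped setting gauge fixed to the bench. Origin on the bench, on the dial's axis, z up. Its column (60 x 50 mm) stands at +y, 87 to 137 mm from the axis; its head (84 x 190 mm, 115 to 165 mm above the bench) reaches over the board, dial on top, shoe below.
- shoe: Round aluminium shoe, 56 mm across, under the head on the dial's axis; origin at the centre of its underside. Goes up and down with the dial; a stiff rubber above it yields 1 mm per 8 N. Starts 2 to 21 mm clear of the board and meets it about 0.5 mm before a click's resting place: let go there, the dial stays on that click with the shoe bearing lightly, and clicks back count from it.
- board_a: One of three loose plywood offcuts, 140 x 200 mm (x, y), 12, 15 and 18 mm thick (which is which is not told). Origin at the centre of the underside. One of them, at random, lies under the shoe, its centre about 45 mm to the gauge's -y side; the others lie left and right of the gauge.
- board_b: One of three loose plywood offcuts, 140 x 200 mm (x, y), 12, 15 and 18 mm thick (which is which is not told). Origin at the centre of the underside. One of them, at random, lies under the shoe, its centre about 45 mm to the gauge's -y side; the others lie left and right of the gauge.
- board_c: One of three loose plywood offcuts, 140 x 200 mm (x, y), 12, 15 and 18 mm thick (which is which is not told). Origin at the centre of the underside. One of them, at random, lies under the shoe, its centre about 45 mm to the gauge's -y side; the others lie left and right of the gauge.
- sandblock: Cork sanding block, 110 x 60 x 33 mm, bystander on the far side of the gauge.
- pushstick: Wooden push stick, 170 mm long, 14 mm thick, bystander on the far side of the gauge.
Mind the look-alikes: they are no part of the job. What is shaped like the board_b but red is not meant. What is shaped like the gauge but purple is not meant.

How it is judged:
By the outcome, as a careful person would: the job done as asked, in the order asked, and still so for the second after the job is handed in, with the robot touching nothing.
It also fails if it takes over 72 s, if anything falls off the work surface, if the arm or the gripper's body presses on something with over 40 N, if the wrist force passes 120 N, or if a joint passes its speed limit or range.

## Working session

There is one attempt and no reset: what is moved stays moved. The work goes in short steps, Python scripts to look and compute and a tool call to move; the robot and the scene stay as the last step left them, time stands still between calls to the robot, and variables do not carry over. Pictures are saved under pics/ and viewed, at most 10 in all, crops included, and the job is handed in when it is done.

Besides the shell and the picture viewer there is one more tool, called after ">>>" in YAML: its name, and indented under it one key for each argument. carry_out: Moves the arm, as the interface text tells. Its arguments: {"type":"object","properties":{"rows":{"type":"array"},"grip":{"type":"number"}},"required":["rows"]}

```bash
mkdir -p pics
python3 - <<'E'
from plant import telemetry, viewer
import cv2, numpy as np
o=telemetry.get_obs(); print({k:np.round(v,4).tolist() for k,v in o.items()})
ims=[]
for n in ("scene","side","wrist"):
    im=viewer.snapshot(n); cv2.imwrite(f"pics/{n}0.png",im[:,:,::-1]); ims.append(im)
    c=viewer.camera_info(n); print(n,{k:np.round(v,4).tolist() for k,v in c.items() if not isinstance(v,str)})
cv2.imwrite("pics/both0.png",cv2.resize(np.vstack([np.hstack(ims[:2]),np.hstack([ims[2],ims[2]*0])])[:,:,::-1],(800,600)))
E
```

```text
{'clock': 0.0, 'joint_pos': [-53.222, 20.5911, 0.6345, -0.0211, -70.1362, -16.5056], 'qvel': [-0.0283, 0.0107, -0.0623, 0.0049, -0.0297, 0.0299], 'tau': [-0.0028, -58.2719, 29.3051, 6.9975, 0.0067, -0.0002], 'tool_pos': [0.2337, -0.6327, 0.2256], 'orientation': [179.9054, -0.0073, -159.7347], 'force': [-0.3452, -0.4676, 0.3101], 'moment': [-0.0349, -0.0184, 0.0274], 'gripper_force': 0.0, 'opening': 0.0876}
scene {'intrinsics': [[475.9612, 0.0, 259.1319], [0.0, 475.9612, 197.6133], [0.0, 0.0, 1.0]], 'extrinsics': [[-0.3913, 0.5409, -0.7445, 1.3672], [0.9201, 0.2462, -0.3047, 0.3855], [0.0185, -0.8043, -0.594, 0.8545], [0.0, 0.0, 0.0, 1.0]]}
side {'intrinsics': [[457.5995, 0.0, 245.9367], [0.0, 457.5995, 186.7145], [0.0, 0.0, 1.0]], 'extrinsics': [[-0.6415, 0.6312, -0.436, 1.0324], [0.7671, 0.5217, -0.3734, 0.4895], [-0.0083, -0.574, -0.8188, 1.1781], [0.0, 0.0, 0.0, 1.0]]}
wrist {'intrinsics': [[274.5585, 0.0, 254.9312], [0.0, 274.5585, 186.392], [0.0, 0.0, 1.0]], 'tool_from_camera': [[0.0004, -0.9599, -0.2803, 0.0761], [1.0, 0.0003, 0.0006, -0.001], [-0.0005, -0.2803, 0.9599, -0.1585], [0.0, 0.0, 0.0, 1.0]]}
```

View pics/both0.png

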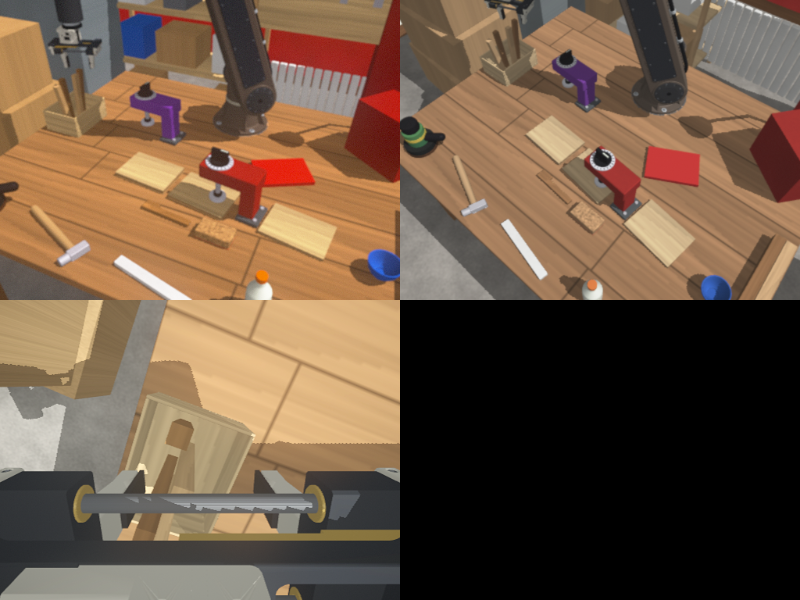

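Scene and side show the two look-alikes for the gauge. The red gauge's dial is at montage (217,158), full scene px (278,202), and side px (257,201). The purple gauge's dial is at scene px (186,115). The red flat board at montage (283,172) is a decoy. I choose the red gauge and check it in a close crop.

```bash
cat > h.py <<'E'
import cv2, numpy as np
from plant import viewer
def ray(n,px):
    c=viewer.camera_info(n);K=np.array(c["intrinsics"]);T=np.array(c["extrinsics"])
    d=T[:3,:3]@np.linalg.inv(K)@np.array([px[0],px[1],1.]);return T[:3,3],d/np.linalg.norm(d)
def onplane(n,px,z):
    o,d=ray(n,px);return o+d*(z-o[2])/d[2]
E
python3 - <<'E'
import cv2,numpy as np
from h import *
cr=[]
for n,(u,v) in (("scene",(278,205)),("side",(257,205))):
    im=cv2.imread(f"pics/{n}0.png"); h=cv2.cvtColor(im,cv2.COLOR_BGR2HSV)
    m=(im.max(2)<60).astype(np.uint8); 
    k,l,s,c=cv2.connectedComponentsWithStats(m)
    for i in range(1,k):
        if s[i,4]>30 and abs(c[i]-[u,v]).max()<40: print(n,s[i],c[i],onplane(n,c[i],0.195))
    cr.append(cv2.resize(im[v-40:v+35,u-50:u+50],(400,300),interpolation=cv2.INTER_CUBIC))
cv2.imwrite("pics/crop1.png",np.hstack(cr))
E
```

```text
side [248 190  22  23 315] [257.55873016 202.74603175] [0.52852327 0.09624104 0.195     ]
```

View pics/crop1.png

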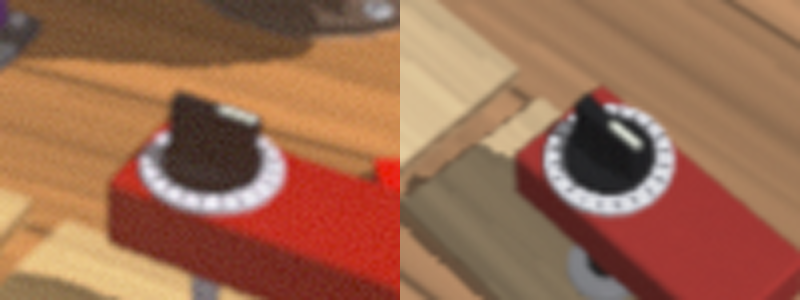

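The crop confirms a black dial with a white tick ring on the red head. The ring centre is at about scene (281,207) and side (259,205). The bar top runs from scene crop (178,95) to (260,122), with the white mark toward the column.

Run:
```python
from h import *
s=lambda x,y:(228+x/4-.4,165+y/4-.4); d=lambda x,y:(207+(x-400)/4-.4,165+y/4-.4)
print("ring",onplane("scene",s(213,167),.166),onplane("side",d(609,160),.166))
a,b=onplane("scene",s(178,95),.211),onplane("scene",s(260,122),.211)
print("bar scene",a,b,np.degrees(np.arctan2(*(a-b)[1::-1])))
a,b=onplane("scene",s(221,108),.211),onplane("scene",s(257,122),.211); print(np.degrees(np.arctan2(*(a-b)[1::-1])))
a,b=onplane("side",d(611,123),.211),onplane("side",d(642,149),.211); print("mark side",a,b,np.degrees(np.arctan2(*(a-b)[1::-1])))
# head edges
a,b=onplane("side",d(518,155),.165),onplane("side",d(676,299),.165); 
print("head left edge",a,b,np.degrees(np.arctan2(*(b-a)[1::-1])))
# start pose: TCP x axis dir yaw
```

```text
ring [0.51492962 0.09298782 0.166     ] [0.51600516 0.09091603 0.166     ]
bar scene [0.5144049  0.06866887 0.211     ] [0.5197351  0.12153474 0.211     ] -95.75738779598645
-100.27669355614714
mark side [0.51638777 0.09200577 0.211     ] [0.5193033  0.11947774 0.211     ] -96.05797201449357
head left edge [0.55068202 0.04184    0.165     ] [0.56910067 0.18775864 0.165     ] 82.80585850400334
```

>>> carry_out:
  rows:
    - [0, 0, -0.06, 0, 0, 0]
    - [-0.01, 0.012, -0.12, 0, 0, 0]
    - [-0.05, 0.056, -0.12, 0, 0, -0.15]
    - [-0.09, 0.101, -0.12, 0, 0, -0.3]
    - [-0.13, 0.146, -0.12, 0, 0, -0.45]
    - [-0.17, 0.191, -0.12, 0, 0, -0.6]
    - [-0.21, 0.236, -0.12, 0, 0, -0.75]
    - [-0.249, 0.281, -0.12, 0, 0, -0.9]
  grip: 1

```text
clock: 1.15
tool_pos: [0.3702, -0.2815, 0.3466]
orientation: [-180.0, 0.0, -107.9]
force: [1.3, -0.6, -0.5]
opening: 0.0879
gripper_force: 0.0
```

```bash
cat >> h.py <<'E'
from plant import telemetry
from scipy.spatial.transform import Rotation as Ro
def togo(x,y,z,yaw):
    o=telemetry.get_obs();R=Ro.from_euler("xyz",o["orientation"],degrees=True)
    G=Ro.from_euler("xyz",[180,0,yaw],degrees=True)
    t=R.inv().apply(np.array([x,y,z])-o["tool_pos"]);a=(R.inv()*G).as_rotvec()
    print(o["clock"],np.round(o["tool_pos"],4),np.round(o["orientation"],2),"F",np.round(o["force"],2),"M",np.round(o["moment"],3),"open",o["opening"],o["gripper_force"])
    print("togo",np.round(t,4),np.round(a,4))
E
python3 -c "
from h import *
togo(.5155,.092,.30,-97)"
```

```text
1.15 [ 0.3702 -0.2815  0.3466] [-1.7998e+02  1.0000e-02 -1.0789e+02] F [ 1.3  -0.61 -0.48] M [ 0.025 -0.179  0.041] open 0.08788785076435668 0.0
togo [-0.4    -0.0235  0.0466] [-4.000e-04  1.000e-04 -1.901e-01]
```

>>> carry_out:
  rows:
    - [-0.057, -0.0034, 0, 0, 0, -0.05]
    - [-0.114, -0.007, 0, 0, 0, -0.1]
    - [-0.171, -0.01, 0, 0, 0, -0.15]
    - [-0.228, -0.0135, 0.005, 0, 0, -0.19]
    - [-0.285, -0.017, 0.015, 0, 0, -0.19]
    - [-0.342, -0.02, 0.03, 0, 0, -0.19]
    - [-0.4, -0.0235, 0.046, 0, 0, -0.19]
    - [-0.4, -0.0235, 0.046, 0, 0, -0.19]

```text
clock: 2.15
tool_pos: [0.5171, 0.0923, 0.2981]
orientation: [179.8, -0.1, -97.1]
force: [-0.4, -0.5, -0.1]
opening: 0.0878
gripper_force: 0.0
```

Run:
```python
from h import *
togo(.5155,.092,.30,-97)
o=telemetry.get_obs()
im=viewer.snapshot("wrist")[:,:,::-1].copy(); cv2.imwrite("pics/w1.png",im)
c=viewer.camera_info("wrist");K=np.array(c["intrinsics"]);T=np.array(c["tool_from_camera"])
R=Ro.from_euler("xyz",o["orientation"],degrees=True).as_matrix()
W=np.eye(4);W[:3,:3]=R;W[:3,3]=o["tool_pos"];W=W@T;np.savez("w1.npz",W=W,K=K)
p=np.linalg.inv(W)@np.array([.5155,.092,.211,1]);q=K@p[:3];print(q/q[2])
```

```text
2.15 [0.5171 0.0923 0.2981] [ 1.798e+02 -1.100e-01 -9.709e+01] F [-0.45 -0.49 -0.09] M [-0.055  0.168  0.003] open 0.08779495630222069 0.0
togo [ 0.0005  0.0016 -0.0019] [ 0.0036 -0.0019 -0.0016]
[256.26862377 191.12002791   1.        ]
```

View pics/w1.png

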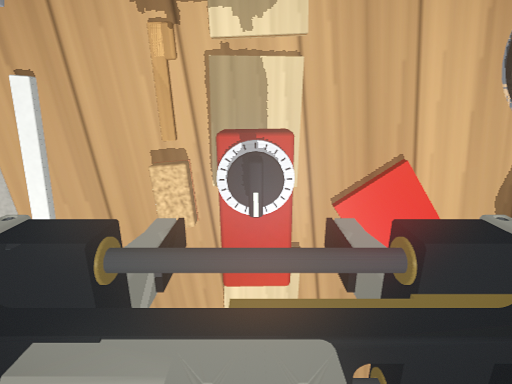

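The wrist view shows the dial ring centred at about (256,177). Its bar lies along the image column, which is the tool's x axis, with the white mark toward (255,205).

Run:
```python
from h import *
d=np.load("w1.npz");W,K=d["W"],d["K"]
im=cv2.imread("pics/w1.png");h=cv2.cvtColor(im,cv2.COLOR_BGR2HSV)
def w(p,z):
    r=W[:3,:3]@np.linalg.inv(K)@[p[0],p[1],1.];return W[:3,3]+r*(z-W[2,3])/r[2]
red=cv2.inRange(h,(0,150,60),(8,255,255))|cv2.inRange(h,(172,150,60),(180,255,255))
m=np.zeros(im.shape[:2],np.uint8);m[135:220,215:297]=255
x=cv2.bitwise_and(cv2.inRange(h,(0,0,150),(180,60,255)),m)
k,l,s,c=cv2.connectedComponentsWithStats(x);i=1+s[1:,4].argmax()
e=cv2.fitEllipse(max(cv2.findContours((l==i).astype(np.uint8),0,2)[0],key=len));print("ring",e,w(e[0],.166),w(e[0],.169))
m2=np.zeros_like(m);cv2.circle(m2,(256,177),28,255,-1)
y=cv2.bitwise_and(cv2.inRange(h,(0,0,170),(180,60,255)),m2);k,l,s,c=cv2.connectedComponentsWithStats(y)
for i in range(1,k):
    if s[i,4]>20:
        print(s[i],c[i],w(c[i],.211)); r=cv2.minAreaRect(np.argwhere(l==i)[:,::-1].astype(np.float32));print(r)
for z in (.186,.211): print([np.round(w(p,z),4) for p in ((256,177),(255,195),(255,216))])
cv2.imwrite("pics/w1c.png",cv2.resize(im[125:230,200:312],None,fx=5,fy=5,interpolation=cv2.INTER_CUBIC))
```

```text
ring ((255.33221435546875, 177.50865173339844), (69.78303527832031, 73.01190948486328), 82.00553894042969) [0.51596379 0.09026538 0.166     ] [0.51588343 0.08950382 0.169     ]
[241 149  43  23  61] [264.39344262 155.04918033] [0.50408565 0.05911347 0.211     ]
((264.28131103515625, 156.8638458251953), (45.31004333496094, 12.160659790039062), 22.03622817993164)
[253 193   6  13  62] [255.14516129 198.72580645] [0.51746655 0.09932667 0.211     ]
((255.5, 199.0), (12.0, 5.0), 90.0)
[array([0.5147, 0.0847, 0.186 ]), array([0.5181, 0.1037, 0.186 ]), array([0.5209, 0.1269, 0.186 ])]
[array([0.5141, 0.0784, 0.211 ]), array([0.5171, 0.0956, 0.211 ]), array([0.5198, 0.1167, 0.211 ])]
```

View pics/w1c.png

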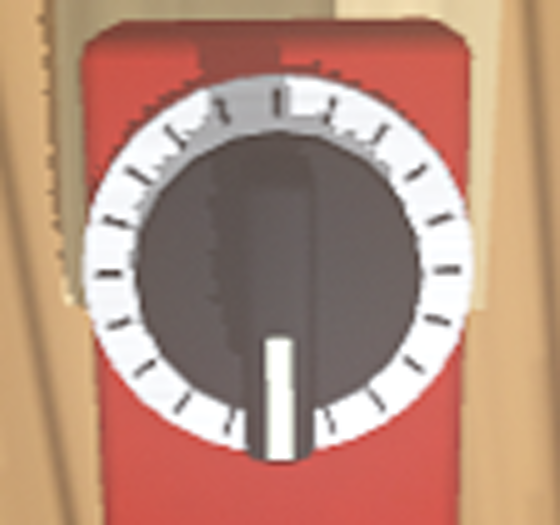

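The crop confirms the bar is aligned with the tool, with its white mark at crop (278,400). The axis is at about (0.516, 0.0905) and the yaw is -97. I descend to the grasp height.

```bash
python3 -c "
from h import *
togo(.516,.0905,.183,-97)"
```

```text
2.2 [0.5169 0.0908 0.2991] [ 1.7986e+02 -1.0000e-01 -9.7130e+01] F [-0.21 -0.41  1.29] M [-0.027  0.083  0.036] open 0.08745664123371015 0.0
togo [0.0002 0.0005 0.1161] [ 0.0025 -0.0017 -0.0023]
```

>>> carry_out:
  rows:
    - [0, 0.0007, 0.03, 0, 0, 0]
    - [0, 0.0007, 0.06, 0, 0, 0]
    - [0, 0.0007, 0.085, 0, 0, 0]
    - [0, 0.0007, 0.1, 0, 0, 0]
    - [0, 0.0007, 0.11, 0, 0, 0]
    - [0, 0.0007, 0.1155, 0, 0, 0]
    - [0, 0.0007, 0.1155, 0, 0, 0]

```text
clock: 3.08
tool_pos: [0.5165, 0.0895, 0.1853]
orientation: [-180.0, 0.0, -97.3]
force: [0.1, 0.6, -0.8]
opening: 0.0876
gripper_force: 0.0
```

```bash
python3 -c "
from h import *
togo(.516,.0905,.183,-97)"
```

```text
3.075 [0.5165 0.0895 0.1853] [-179.99    0.    -97.27] F [ 0.14  0.56 -0.8 ] M [ 0.031  0.08  -0.008] open 0.08761845327979317 0.0
togo [-0.0009  0.0007  0.0023] [-0.0003  0.     -0.0048]
```

>>> carry_out:
  rows:
    - [0, 0, 0, 0, 0, 0]
    - [0, 0, 0, 0, 0, 0]
    - [0, 0, 0, 0, 0, 0]
    - [0, 0, 0, 0, 0, 0]
    - [0, 0, 0, 0, 0, 0]
    - [0, 0, 0, 0, 0, 0]
    - [0, 0, 0, 0, 0, 0]
    - [0, 0, 0, 0, 0, 0]
  grip: -1

```text
clock: 4.08
tool_pos: [0.5162, 0.0895, 0.185]
orientation: [180.0, -0.0, -97.3]
force: [-5.0, 2.5, 5.4]
opening: 0.0138
gripper_force: 30.0
```

```bash
python3 -c "
from h import *
togo(.516,.0905,.183,-97)"
```

```text
4.075 [0.5162 0.0895 0.185 ] [ 1.7998e+02 -1.0000e-02 -9.7280e+01] F [-5.03  2.52  5.43] M [ 0.804  1.779 -0.042] open 0.013794640295094591 29.99482423067093
togo [-0.001   0.0003  0.002 ] [ 0.0004 -0.0001 -0.0049]
```

```bash
cat > feel.py <<'E'
from h import *
r=[]
for i in range(6):
    viewer.snapshot("wrist");o=telemetry.get_obs();r.append(np.r_[o["force"],o["moment"],o["tau"][5],o["orientation"][2],o["tool_pos"]])
m=np.mean(r,0);s=np.std(r,0)
print("t%.2f"%o["clock"],"F",m[:3].round(1),"M",m[3:6].round(3),"sdMz %.3f"%s[5],"tau6 %.3f"%m[6],"yaw %.2f"%m[7],m[8:].round(4),"open %.4f"%o["opening"])
E
python3 feel.py
```

```text
t4.38 F [-1.7  0.4  1.3] M [ 0.281  0.776 -0.005] sdMz 0.028 tau6 -0.010 yaw -97.28 [0.5162 0.0895 0.1851] open 0.0138
```

>>> carry_out:
  rows:
    - [0, 0, 0, 0, 0, 0.052]
    - [0, 0, 0, 0, 0, 0.105]
    - [0, 0, 0, 0, 0, 0.105]

```text
clock: 4.75
tool_pos: [0.516, 0.0896, 0.185]
orientation: [180.0, -0.0, -103.3]
force: [-4.3, 1.6, 2.8]
opening: 0.0136
gripper_force: 30.0
```

```bash
python3 feel.py
```

```text
t5.05 F [-4.7  1.6  3.9] M [0.718 1.948 0.074] sdMz 0.020 tau6 -0.092 yaw -103.22 [0.516  0.0895 0.185 ] open 0.0136
```

>>> carry_out:
  rows:
    - [0, 0, 0, 0, 0, 0.07]
    - [0, 0, 0, 0, 0, 0.14]
    - [0, 0, 0, 0, 0, 0.209]
    - [0, 0, 0, 0, 0, 0.209]

```text
clock: 5.55
tool_pos: [0.5156, 0.0897, 0.185]
orientation: [179.9, -0.0, -115.3]
force: [-7.1, 3.1, 5.2]
opening: 0.0138
gripper_force: 30.0
```

```bash
python3 feel.py
```

```text
t5.85 F [-7.5  3.5  5. ] M [1.181 2.745 0.011] sdMz 0.024 tau6 -0.052 yaw -115.21 [0.5156 0.0897 0.185 ] open 0.0140
```

>>> carry_out:
  rows:
    - [0, 0, 0, 0, 0, 0.052]
    - [0, 0, 0, 0, 0, 0.105]
    - [0, 0, 0, 0, 0, 0.105]

```text
clock: 6.22
tool_pos: [0.5154, 0.0898, 0.185]
orientation: [179.9, -0.0, -121.3]
force: [-8.3, 3.5, 5.3]
opening: 0.0133
gripper_force: 30.0
```

```bash
python3 feel.py
```

```text
t6.53 F [-8.1  4.2  6. ] M [1.478 3.154 0.073] sdMz 0.041 tau6 -0.094 yaw -121.22 [0.5154 0.0898 0.185 ] open 0.0136
```

>>> carry_out:
  rows:
    - [0.0002, 0.0008, 0, 0, 0, 0.07]
    - [0.0002, 0.0008, 0, 0, 0, 0.14]
    - [0.0002, 0.0008, 0, 0, 0, 0.209]
    - [0.0002, 0.0008, 0, 0, 0, 0.209]

```text
clock: 7.02
tool_pos: [0.515, 0.0901, 0.1851]
orientation: [179.9, -0.0, -133.2]
force: [-6.4, 3.5, 4.8]
opening: 0.0139
gripper_force: 30.0
```

```bash
python3 feel.py
```

```text
t7.33 F [-6.6  3.2  4.3] M [1.289 2.433 0.068] sdMz 0.038 tau6 -0.094 yaw -133.19 [0.515  0.0901 0.185 ] open 0.0139
```

>>> carry_out:
  rows:
    - [0, 0, 0, 0, 0, 0.052]
    - [0, 0, 0, 0, 0, 0.105]
    - [0, 0, 0, 0, 0, 0.105]

```text
clock: 7.7
tool_pos: [0.5149, 0.0902, 0.185]
orientation: [179.9, -0.0, -139.2]
force: [-6.7, 5.2, 5.5]
opening: 0.014
gripper_force: 30.0
```

```bash
python3 feel.py
```

```text
t8.00 F [-7.4  4.5  4.9] M [1.62  2.749 0.195] sdMz 0.023 tau6 -0.207 yaw -139.19 [0.5149 0.0902 0.185 ] open 0.0138
```

The bearing click is found, two clicks from the start: at +6° the torque is 0.195 N m against 0.073 free, about 12 N on the board. I ease back to that click's rest, then turn three clicks (54°) counter-clockwise.

>>> carry_out:
  rows:
    - [0.0004, 0.0011, 0, 0, 0, -0.05]
    - [0.0004, 0.0011, 0, 0, 0, -0.105]
    - [0.0004, 0.0011, 0, 0, 0, -0.105]
    - [0.0004, 0.0011, 0, 0, 0, -0.105]

```text
clock: 8.5
tool_pos: [0.5149, 0.0902, 0.1851]
orientation: [-180.0, 0.0, -133.3]
force: [0.8, -0.8, -0.3]
opening: 0.0138
gripper_force: 30.0
```

```bash
python3 feel.py
```

```text
t8.80 F [ 1.6 -2.6 -1.2] M [-0.821 -0.61   0.03 ] sdMz 0.027 tau6 -0.052 yaw -133.28 [0.5149 0.0902 0.1851] open 0.0139
```

>>> carry_out:
  rows:
    - [0, 0, 0, 0, 0, -0.118]
    - [0, 0, 0, 0, 0, -0.236]
    - [0, 0, 0, 0, 0, -0.354]
    - [0, 0, 0, 0, 0, -0.472]
    - [0, 0, 0, 0, 0, -0.59]
    - [0, 0, 0, 0, 0, -0.708]
    - [0, 0, 0, 0, 0, -0.826]
    - [0, 0, 0, 0, 0, -0.942]

```text
clock: 9.8
tool_pos: [0.5167, 0.0897, 0.1852]
orientation: [-179.8, -0.1, -79.1]
force: [11.8, -7.1, -8.8]
opening: 0.014
gripper_force: 30.0
```

```bash
python3 feel.py
```

```text
t10.10 F [11.9 -7.7 -8.7] M [-2.826 -4.323 -0.015] sdMz 0.022 tau6 0.180 yaw -79.16 [0.5166 0.0897 0.1851] open 0.0136
```

>>> carry_out:
  rows:
    - [0.0006, -0.0008, 0, 0, 0, 0]
    - [0.001, -0.0013, 0, 0, 0, 0]
    - [0.001, -0.0013, 0, 0, 0, 0]

```text
clock: 10.48
tool_pos: [0.5167, 0.0896, 0.1851]
orientation: [-179.9, -0.0, -79.3]
force: [6.2, -3.8, -3.5]
opening: 0.0138
gripper_force: 30.0
```

```bash
python3 feel.py
```

```text
t10.78 F [ 5.3 -3.1 -4.2] M [-1.114 -1.984  0.012] sdMz 0.038 tau6 0.003 yaw -79.29 [0.5167 0.0896 0.1851] open 0.0137
```

>>> carry_out:
  rows:
    - [0, 0, 0, 0, 0, 0]
    - [0, 0, 0, 0, 0, 0]
    - [0, 0, 0, 0, 0, 0]
    - [0, 0, 0, 0, 0, 0]
    - [0, 0, 0, 0, 0, 0]
    - [0, 0, 0, 0, 0, 0]
  grip: 1

```text
clock: 11.52
tool_pos: [0.516, 0.0896, 0.1851]
orientation: [180.0, 0.0, -79.3]
force: [-0.0, 0.4, 0.5]
opening: 0.0683
gripper_force: 0.0
```

>>> carry_out:
  rows:
    - [0, 0, -0.01, 0, 0, 0]
    - [0, 0, -0.03, 0, 0, 0]
    - [0, 0, -0.06, 0, 0, 0]
    - [0, 0, -0.09, 0, 0, 0]
    - [0, 0, -0.115, 0, 0, 0]
    - [0, 0, -0.115, 0, 0, 0]

```text
clock: 12.28
tool_pos: [0.5171, 0.0899, 0.303]
orientation: [-179.7, 0.1, -79.3]
force: [0.2, -0.3, -0.6]
opening: 0.0875
gripper_force: 0.0
```

```bash
python3 feel.py
python3 - <<'E'
from h import *
w=viewer.snapshot("wrist")[:,:,::-1];s=viewer.snapshot("side")[:,:,::-1]
a=cv2.resize(w[110:240,180:330],(450,390),interpolation=cv2.INTER_CUBIC)
b=cv2.resize(s[140:270,150:260],(330,390),interpolation=cv2.INTER_CUBIC)
cv2.imwrite("pics/end.png",np.hstack([a,b]))
E
```

```text
t12.57 F [ 0.3  0.1 -0.3] M [ 0.028  0.124 -0.008] sdMz 0.018 tau6 0.000 yaw -79.29 [0.5158 0.0895 0.2999] open 0.0876
```

View pics/end.png

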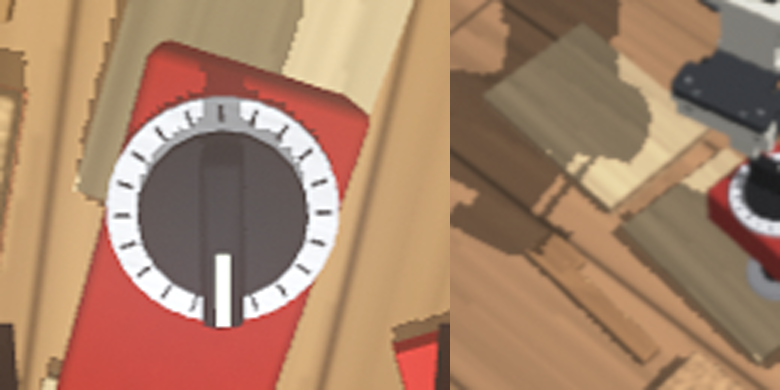

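The dial bar is vertical in the wrist crop, with its mark at (223,290) in line with the tool at yaw -79.3. That is exactly 54° back from the bearing click at -133.3. The gripper is clear, so I hand the job in.

```bash
python3 -c "
from plant import workorder
print(workorder.close_job())"
```

```text
the job is handed in; nothing more can be done
None
```

I set the gauge and handed the job in: the shoe bore two clicks down from the start (about 12 N peak on the board, from the dial torque), then I turned the dial back three clicks and let go, touching nothing else; no verdict was shown.

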